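# Open the latched specimen case

## Task

Open the specimen case so that the shell inside can be looked at: press its snap tab down until the lid springs loose, then push the lid along its rails, off the compartment, until it lies flat on the shelf at the other end against, or nearly against, the end stop, with the compartment fully uncovered. Nothing is to be picked up: do not lift or tip the lid, and leave the other things on the bench where they are. Finish clear of everything.

Things in the scene. Friction and masses are not known exactly. Their poses are not given: they have to be found in the camera images.
- case: Grey plastic specimen case fixed to the bench, 238 mm long (its x, -132 to +106), 88 mm wide (y, -44 to +44); origin on the bench surface, z up. The lid slides along the case's +x. From -x to +x: snap tab in the middle of the -x end, between two grey spring housings (tops 38 mm above the bench); compartment under the lid; open shelf with end stop.
- compartment (a point): Centre of the compartment's mouth, at case x -43, 30 mm above the bench; the compartment reaches from x -70 to -15 mm and a shell lies in it. The lid's ledges are 30 mm above the bench, between side rails 73 mm apart, 38 mm high. From x -95 to -10 lips (tops 42 mm high, 58 mm apart) overhang the lid's edges, so it cannot be lifted there.
- shelf (a point): Centre of the open shelf, at case x +42, 30 mm above the bench, level with the lid's seat. The shelf reaches from x -15 to +100 mm, where a stop bar 38 mm high ends it.
- tab_place (a point): Fixed point on the case: the centre of the snap tab's top face when not pressed, at x -116, y 0, 54 mm above the bench. The tab is a white block 28 x 28 mm with three fine ridges, the tallest part of that end; it is pressed straight down.
- tab (a joint): How far the snap tab is pressed down, 0 (up) to 0.010 m (bottom). A spring returns it; pressing takes 3 N to start, 6 to 10 N in all. It locks the lid until down 0.0065 m; then spring pins shove the lid 16 mm along +x within 0.5 s (keep the tab down that long) and the tab comes up again behind the lid when let go. Until then the lid cannot be pushed.
- lid: White plastic sliding lid, loose: a plate 100 mm long (x), 70 mm wide (y), 6 mm thick, about 70 g; origin at the centre of its underside, axes parallel to the case's. Its origin lies at case x -45, z 30 mm when shut, x -29 after springing loose, x +50 against the end stop. The compartment is fully uncovered once it is past x +35.
- ridge (a point): Point on the lid: the middle of the -x face of its push ridge, 15 mm above the lid's underside (20 mm ahead of the lid's origin). The ridge is a bar across the lid, 50 mm wide (y), 12 mm thick (x), standing 18 mm above the lid's top (its top 54 mm above the bench). Push this face towards the case's +x.
- dish: closed clear petri dish, 92 mm across, 17 mm high; bystander, origin under its centre
- pine_cone: pine cone standing upright, 36 mm across, 40 mm high; bystander, origin under its centre
- resin_block: clear resin block with a beetle in it, 60 x 42 x 20 mm; bystander, origin under its centre
- magnifier: black hand lens lying flat, 136 mm long, 52 mm across the glass, 8 mm thick; bystander, origin on its handle 45 mm from the glass centre (+x towards the glass)
- jar: small amber jar, 44 mm across, 55 mm high; bystander, origin under its centre
- tweezers: steel tweezers lying flat, 120 mm long, 6 mm thick; bystander, origin under their middle, x along them

How it is judged:
On the way, in this order (a step that is already met when the one before it is completed fails the run):
1. the snap tab is pressed down far enough to free the lid (value of joint tab above 0.006 m).
2. the lid has been pushed off the compartment onto the shelf (x of lid in the frame of case above 0.036 m), for 0.1 s.
At the end, for the whole second after the job is handed in: The lid lies flat (within 0.06 rad) and at rest on the shelf, its origin 36 to 54 mm along the case's x and 27 to 33 mm above the bench, so the compartment is fully uncovered; the snap tab is up again (under 2 mm) (x of lid in the frame of case between 0.036 and 0.054 m and z of lid in the frame of case between 0.027 and 0.033 m and angle between lid's own z axis and vertical below 0.06 rad and linear speed of lid below 0.02 m/s and value of joint tab below 0.002 m); the robot touches nothing.
It fails at once if the lid is lifted (more than 6 mm above its seat) (z of lid in the frame of case above 0.036 m).
It fails at once if the lid is tipped by more than 0.15 rad (angle between lid's own z axis and vertical above 0.15 rad).
It fails at once if another thing on the bench is moved by more than 15 mm (distance of any of dish, pine_cone, resin_block, magnifier, jar, tweezers from where it was at the start of the episode above 0.015 m).
It also fails if it takes over 42 s, if anything falls off the work surface, if the arm or the gripper's body presses on something with over 40 N, if the wrist force passes 120 N, or if a joint passes its speed limit or range.

## Robot

A 6-joint arm with a two-finger parallel gripper is mounted at the origin on the work surface. World frame = base frame: x ahead of the robot, y to its left, z up, the work surface at z = 0. Lengths are in m, angles in rad, forces in N, time in s.
With the tool pointing down it reaches from about 0.3 to 0.85 m from the base axis. Payload 4.2 kg.
Tool frame: the origin (TCP) lies midway between the tips of the shut fingers; the grasp point (between the pads) lies 19 mm behind it; z points along the fingers, y is the direction in which the jaws open and shut (so a half turn about z gives the same grasp; the last joint's range is limited). The gripper opens to 91 mm and grips with 3 to 60 N. Pads are 32 mm wide; open, the fingers measure 118 mm over their backs; the gripper's body (76 mm by 178 mm) begins 60 mm behind the grasp point.
Start: joints at [1.191, 0.32, 1.565, -0, 1.257, -0.02], TCP at [0.202, 0.538, 0.192] pointing down, gripper open.
Joint ranges: [-3.11, 3.11], [-0.84, 2.01], [0.21, 2.61], [-1.34, 4.49], [0.05, 2.63], [-2.56, 2.56]. Speed limits (rad/s): [2.57, 2.57, 3.14, 3.14, 3.14, 3.14].

## Interface

Orientations are given as a 3x3 rotation matrix whose columns are the frame's x, y, z axes.
In Python, from rig import env gives the robot as it stands.
- The arm moves only by the tool send_rows, never from a script. Its argument "series" is a list of rows, each a list of 3 entries, a list of its own where there are three numbers: the shift along the tool's x, y, z as a fraction of full scale, then the turn, a rotation vector about the tool's x, y, z as a fraction of full scale, then the closure, from -1 (fully open) to 1 (shut), so that 0 is half open. In form: [[[x, y, z], [ax, ay, az], hand], ...]. A call has 1 to 20 rows; each row is the pose to reach, as a shift and turn from the pose commanded when the call began, along the tool's axes at that moment; what a row does not reach only later rows make up. Full scale, the value 1, is 15 cm for a shift and 30 degrees for a turn. A row lasts 1/10 s, in which the tool goes at most 50 mm and 8.59 degrees, less where a joint would pass 70% of its speed; a pose out of reach is approached as far as the arm can. A call with a number of a shift or a turn outside -1 to 1 is refused whole. A call with a gripper value outside its range is refused whole. The fingers move at their own pace and stop on an object; "squeeze" is the grip in N (left out, the last holds). Time passes only in rows, so rows that repeat a pose let the fingers close. It gives the time, the measured TCP pose, the force and the opening at its end, in the units of the state.
- env.state(): the state, without advancing time (a new reading comes with each control period).
- env.grab_frame(name): name is "scene" or "side" or "wrist"; returns a dict with "pixels" (420x560x3 uint8, blue, green, red), "range_z" (420x560 float32, m along the optical axis (not along the pixel's ray), 0 where there is no reading), "K" (3x3 intrinsics, pixels), "view" (4x4, takes a point from world to camera coordinates). Camera axes: x right, y down, z forward; pixel columns grow to the right and rows downward; lengths in m; the calibration is good to about 2 mm. The wrist camera is an equidistant fisheye: a pixel r from the principal point sees the ray r / f radians off the axis. A picture is of the moment at which its call begins.
- env.hand_in(): hands the job in, once; it reports no verdict.
Trained networks look in a picture, given as the dict that the camera call returned (one of the last four; its "shot" number tells which), for a name from the list of things; names that differ only in an ending like _2 or _b are one class to them, and where a whole thing is asked for, a point or a joint stands for the part that bears it (a point fixed in the world has none). Each returns a list of dicts, best first, with "score" (0 to 1); they miss things now and then, are a little off and sometimes report something else, mostly with a low value. They report only what shows in the picture. A call takes as long as a camera call.
- env.boxes_of(picture, thing): "position" ([row, column] in pixels, amid what is visible of it).
- env.mark_of(picture, thing): "position" ([row, column] in pixels: a listed point, or the origin of a listed thing).
The state is a dict: "time_s": time; "q": joint angles; "joint_vel": joint speeds; "effort": joint torques, N m; "ee_pos": TCP position; "tcp_rot": TCP orientation; "force": force on the tool from outside, world axes, zero at the start; "torque": the same for the moment, N m; "width": finger opening in m.
Only numpy, scipy, OpenCV 4.12 (cv2) and the standard library are available. Lean on these libraries where they do the work, as an engineer would, in place of code of your own. Each camera call takes 0.05 s, during which the arm holds its last target.

## Working session

There is one attempt and no reset: what is moved stays moved. The work goes in short steps, Python scripts to look and compute and a tool call to move; the robot and the scene stay as the last step left them, time stands still between calls to the robot, and variables do not carry over. Pictures are saved under pics/ and viewed, and the job is handed in when it is done.

Besides the shell and the picture viewer there is one more tool, called by a JSON object that holds its "name" and its "arguments", one argument or row to a line. send_rows: Moves the arm, as the interface text tells. Shift numbers are shares of 15 cm and turn numbers shares of 30 degrees, none past 1 either way. Its arguments: {"type":"object","properties":{"series":{"type":"array"},"squeeze":{"type":"number"}},"required":["series"]}

```bash
mkdir -p pics; cat > h.py <<'E'
import numpy as np,cv2
from rig import env
def px2w(f,r,c,dz=None):
    K=f["K"];V=np.linalg.inv(f["view"]);d=np.median([v for v in f["range_z"][int(r)-1:int(r)+2,int(c)-1:int(c)+2].ravel() if v>0] or [0]) if dz is None else dz
    p=np.array([(c-K[0,2])/K[0,0]*d,(r-K[1,2])/K[1,1]*d,d,1]);return (V@p)[:3]
def atz(f,r,c,z):
    K=f["K"];V=np.linalg.inv(f["view"]);d=V[:3,:3]@np.array([(c-K[0,2])/K[0,0],(r-K[1,2])/K[1,1],1]);o=V[:3,3]
    return o+d*(z-o[2])/d[2]
E
python3 - <<'E'
from h import *
print(env.state())
for n in ["scene","side"]:
    f=env.grab_frame(n);cv2.imwrite(f"pics/{n}0.png",f["pixels"])
    print(n,np.linalg.inv(f["view"])[:3,3])
    for t,z in [("case",0),("tab_place",.054),("shelf",.03),("compartment",.03),("lid",.03),("ridge",.045),("dish",0),("pine_cone",0),("resin_block",0),("magnifier",0),("jar",0),("tweezers",0)]:
        for m in env.mark_of(f,t)[:2]:
            print(t,round(m["score"],2),np.round(m["position"]),np.round(atz(f,*m["position"],z),4))
E
```

```text
{'time_s': 0.0, 'q': array([ 1.19096574e+00,  3.20328254e-01,  1.56568890e+00, -5.79025518e-05,
        1.25737073e+00, -2.00052504e-02]), 'joint_vel': array([-2.49558032e-03,  5.06571949e-04, -9.06533269e-04, -1.57257505e-03,
        9.68453361e-04, -8.49841906e-05]), 'effort': array([-2.53461614e-03, -4.12469029e+01, -2.31972152e+01,  7.26974336e-02,
        4.58225061e-02, -1.35529863e-04]), 'ee_pos': array([0.20228315, 0.53766454, 0.1906956 ]), 'tcp_rot': array([[-9.35964648e-01,  3.52093454e-01, -6.14451130e-04],
       [ 3.52093990e-01,  9.35963127e-01, -1.68770649e-03],
       [-1.91268046e-05, -1.79597816e-03, -9.99998387e-01]]), 'force': array([ 0.25710795, -0.98664164, -0.36499109]), 'torque': array([0.03773519, 0.05566818, 0.06254451]), 'width': 0.09134643038448455}
scene [ 1.07829606 -0.02204816  0.63240097]
case 0.82 [210. 203.] [ 0.5937 -0.1215  0.    ]
tab_place 0.73 [150. 197.] [ 0.4748 -0.13    0.054 ]
tab_place 0.17 [268. 145.] [ 0.7492 -0.206   0.054 ]
shelf 0.72 [215. 202.] [ 0.6269 -0.1198  0.03  ]
shelf 0.66 [184. 197.] [ 0.5488 -0.1309  0.03  ]
compartment 0.67
[... 340 characters left out ...]
   ]
tweezers 0.63 [220. 251.] [ 0.626  -0.0248  0.    ]
side [0.3037187  0.66874004 0.71090792]
case 0.63 [191. 327.] [ 0.5873 -0.1221  0.    ]
case 0.19 [186. 346.] [ 0.5581 -0.155   0.    ]
tab_place 0.64 [185. 383.] [ 0.4744 -0.1222  0.054 ]
shelf 0.98 [174. 307.] [ 0.6334 -0.1243  0.03  ]
compartment 0.58 [182. 347.] [ 0.5489 -0.1302  0.03  ]
lid 0.59 [186. 346.] [ 0.5456 -0.12    0.03  ]
ridge 0.86 [178. 341.] [ 0.5587 -0.1219  0.045 ]
dish 0.81 [237. 344.] [ 0.5094 -0.0128  0.    ]
resin_block 0.78 [170. 379.] [ 0.5113 -0.2332  0.    ]
magnifier 0.88 [156. 339.] [ 0.6075 -0.2474  0.    ]
jar 0.16 [218. 291.] [ 0.621  -0.0181  0.    ]
tweezers 0.74 [216. 291.] [ 0.6231 -0.0252  0.    ]
```

View pics/scene0.png

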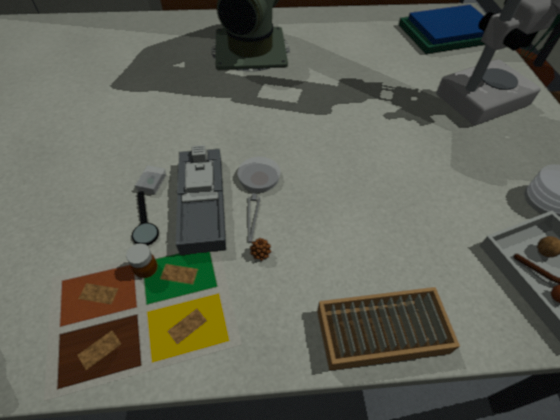

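View pics/side0.png

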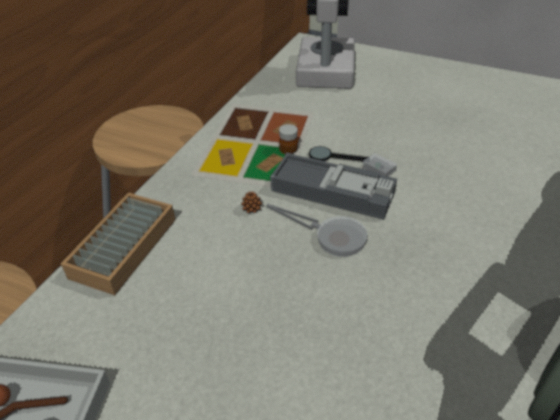

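The scene view shows the case at about (row 200, column 200), its tab at (150,198) nearest the base and its shelf pointing away from the base. The dish (177,258), resin block (181,150), magnifier and tweezers lie beside it. Next I'll refine the pose from depth.

```bash
python3 - <<'E'
from h import *
for n in ["scene","side"]:
    f=env.grab_frame(n);R=f["range_z"];K=f["K"];V=np.linalg.inv(f["view"])
    r,c=np.mgrid[:420,:560];P=np.stack([(c-K[0,2])/K[0,0]*R,(r-K[1,2])/K[1,1]*R,R],-1)@V[:3,:3].T+V[:3,3]
    ok=(R>0)&(abs(P[...,0]-.59)<.18)&(abs(P[...,1]+.125)<.1)
    m=ok&(P[...,2]>.022)&(P[...,2]<.07)
    Q=P[m]; lab=cv2.connectedComponents(m.astype(np.uint8))[1]
    ids,ct=np.unique(lab[m],return_counts=True);k=ids[ct.argmax()];Q=P[lab==k]
    print(n,len(Q),"bench z",np.median(P[...,2][ok&(P[...,2]<.01)]))
    rect=cv2.minAreaRect((Q[:,:2]*1000).astype(np.float32));print(rect, cv2.boxPoints(rect).round())
    T=Q[Q[:,2]>.048];print("high",len(T));
    ys=T[T[:,0]<.51];print("tab",ys.mean(0),ys.min(0),ys.max(0)); yr=T[T[:,0]>.53];print("ridge",len(yr),yr.mean(0),yr.min(0),yr.max(0))
    y0,x0=np.argwhere(lab==k).min(0)-10;y1,x1=np.argwhere(lab==k).max(0)+10
    cv2.imwrite(f"pics/{n}1.png",cv2.resize(f["pixels"][y0:y1,x0:x1],None,fx=4,fy=4,interpolation=2));print(x0,y0)
    for z in [("case",0)]: pass
E
```

```text
scene 4479 bench z 0.0012612999302696326
((574.8701171875, -125.04058837890625), (241.58059692382812, 88.31246185302734), 2.4148244857788086) [[ 452.  -86.]
 [ 456. -174.]
 [ 697. -164.]
 [ 694.  -76.]]
high 319
tab [ 0.47587988 -0.129071    0.05411501] [ 0.45835923 -0.14368851  0.04822021] [ 0.48855092 -0.11542892  0.05763736]
ridge 164 [ 0.57130613 -0.12474958  0.05352041] [ 0.56233141 -0.14902732  0.04807648] [ 0.57728918 -0.10016475  0.05748083]
165 135
side 4138 bench z 0.0013648708645581653
((576.6101684570312, -124.89321899414062), (240.305908203125, 94.73310852050781), 2.268723726272583) [[ 455.  -82.]
 [ 458. -177.]
 [ 699. -167.]
 [ 695.  -73.]]
high 290
tab [ 0.4728992  -0.12588972  0.05416166] [ 0.45922732 -0.14355697  0.04825321] [ 0.48769133 -0.11320161  0.05751834]
ridge 121 [ 0.56937365 -0.12179699  0.05367722] [ 0.56355841 -0.14859006  0.04805826] [ 0.57662291 -0.09815714  0.05661051]
260 143
```

```bash
cat >> h.py <<'E'
from scipy.spatial.transform import Rotation as Ro
YAW=np.radians(2.35);O=np.array([.5887,-.1250,0])
ex=np.array([np.cos(YAW),np.sin(YAW),0]);ey=np.array([-np.sin(YAW),np.cos(YAW),0])
RT=np.stack([ey,ex,[0,0,-1]],1)
def cas(x,y,z): return O+ex*x+ey*y+np.array([0,0,z])
def plan(p):
    s=env.state();R=s["tcp_rot"]
    d=R.T@(p-s["ee_pos"])/.15; a=Ro.from_matrix(R.T@RT).as_rotvec()/np.radians(30)
    k=max(1,abs(d).max(),abs(a).max())
    q=s["ee_pos"]-O
    print("t",s["time_s"],"tcp",s["ee_pos"].round(4),"case",(q@ex).round(4),(q@ey).round(4),"F",s["force"].round(2),"w",round(s["width"],4))
    print("shift",d.round(4),"turn",a.round(4),"k",round(k,2),"part",(d/k).round(3),(a/k).round(3))
E
python3 -c "
from h import *
plan(cas(-.116,0,.12))"
```

```text
t 1.4 tcp [0.2025 0.5382 0.1916] case -0.3587 0.6785 F [-0.49  0.04  0.39] w 0.0914
shift [-3.2547 -3.5334  0.4768] turn [ 2.0000e-04 -1.0000e-04  2.2345e+00] k 3.53 part [-0.921 -1.     0.135] [ 0.    -0.     0.632]
```

{"name": "send_rows", "arguments": {
  "series": [
    [[-0.92,-1,0],[0,0,0.75],1],
    [[-0.92,-1,0],[0,0,0.75],1],
    [[-0.92,-1,0],[0,0,0.75],1],
    [[-0.92,-1,0],[0,0,0.75],1],
    [[-0.92,-1,0],[0,0,0.75],1],
    [[-0.92,-1,0],[0,0,0.75],1],
    [[-0.92,-1,0],[0,0,0.75],1]
  ],
  "squeeze": 10
}}

```text
time_s: 2.1
ee_pos: [0.2789, 0.3502, 0.1918]
tcp_rot: [[-0.73, 0.683, 0.0], [0.683, 0.73, 0.001], [0.001, 0.001, -1.0]]
force: [-0.2, -0.3, -0.2]
width: 0.0382
```

```bash
python3 -c "
from h import *
plan(cas(-.116,0,.12))"
```

```text
t 2.1 tcp [0.2789 0.3502 0.1918] case -0.2901 0.4875 F [-0.15 -0.31 -0.21] w 0.0382
shift [-3.1308 -1.4531  0.475 ] turn [ 0.0015 -0.002   1.4848] k 3.13 part [-1.    -0.464  0.152] [ 0.    -0.001  0.474]
```

{"name": "send_rows", "arguments": {
  "series": [
    [[-1,-0.46,0],[0,0,0.74],1],
    [[-1,-0.46,0],[0,0,0.74],1],
    [[-1,-0.46,0],[0,0,0.74],1],
    [[-1,-0.46,0],[0,0,0.74],1],
    [[-1,-0.46,0],[0,0,0.74],1],
    [[-1,-0.46,0],[0,0,0.74],1]
  ]
}}

```text
time_s: 2.7
ee_pos: [0.3413, 0.1976, 0.1915]
tcp_rot: [[-0.418, 0.908, -0.0], [0.908, 0.418, 0.001], [0.001, 0.0, -1.0]]
force: [-0.0, 0.8, -0.3]
width: 0.0003
```

```bash
python3 -c "
from h import *
plan(cas(-.116,0,.12))"
```

```text
t 2.7 tcp [0.3413 0.1976 0.1915] case -0.234 0.3325 F [-0.02  0.81 -0.26] w 0.0003
shift [-2.3496 -0.1169  0.4747] turn [ 1.00e-04 -1.70e-03  7.46e-01] k 2.35 part [-1.    -0.05   0.202] [ 0.    -0.001  0.318]
```

{"name": "send_rows", "arguments": {
  "series": [
    [[-1,-0.05,0.2],[0,0,0.746],1],
    [[-1,-0.05,0.2],[0,0,0.746],1],
    [[-1,-0.05,0.2],[0,0,0.746],1],
    [[-1,-0.05,0.2],[0,0,0.746],1],
    [[-1,-0.05,0.2],[0,0,0.746],1],
    [[-1,-0.05,0.2],[0,0,0.746],1]
  ]
}}

```text
time_s: 3.3
ee_pos: [0.3969, 0.0587, 0.1616]
tcp_rot: [[-0.043, 0.999, -0.0], [0.999, 0.043, 0.001], [0.001, -0.0, -1.0]]
force: [-0.2, 0.0, -0.0]
width: 0.0003
```

```bash
python3 -c "
from h import *
plan(cas(-.116,0,.12))"
```

```text
t 3.3 tcp [0.3969 0.0587 0.1616] case -0.1841 0.1914 F [-0.22  0.04 -0.03] w 0.0003
shift [-1.2768  0.4513  0.276 ] turn [-0.0003 -0.0016  0.0037] k 1.28 part [-1.     0.353  0.216] [-0.    -0.001  0.003]
```

{"name": "send_rows", "arguments": {
  "series": [
    [[-1,0.35,0],[0,0,0],1],
    [[-1,0.35,0],[0,0,0],1],
    [[-1,0.35,0],[0,0,0],1],
    [[-1,0.35,0],[0,0,0],1],
    [[-1,0.35,0],[0,0,0],1],
    [[-1,0.35,0],[0,0,0],1]
  ]
}}

```text
time_s: 3.9
ee_pos: [0.455, -0.0887, 0.1615]
tcp_rot: [[-0.043, 0.999, -0.001], [0.999, 0.043, 0.001], [0.001, -0.001, -1.0]]
force: [-0.3, -0.5, 0.2]
width: 0.0009
```

```bash
python3 -c "
from h import *
plan(cas(-.116,0,.09))
f=env.grab_frame('wrist');cv2.imwrite('pics/w1.png',f['pixels'])
"
```

```text
t 3.9 tcp [ 0.455  -0.0887  0.1615] case -0.1321 0.0417 F [-0.27 -0.48  0.15] w 0.0009
shift [-0.2789  0.1074  0.4759] turn [-0.0015 -0.0022  0.0029] k 1 part [-0.279  0.107  0.476] [-0.001 -0.002  0.003]
```

View pics/w1.png

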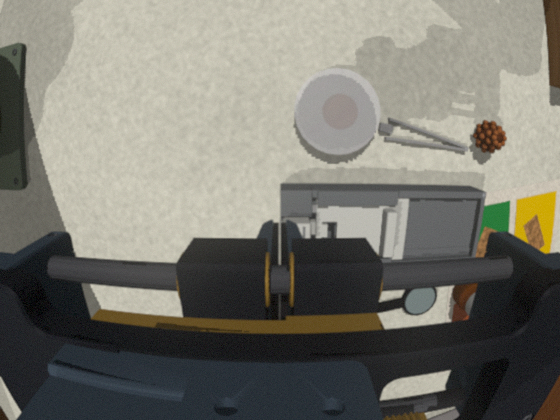

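The wrist view shows the case, ridge at about (225,393), squared with the gripper. The tab is still to the side of the fingers, at about (230,325).

{"name": "send_rows", "arguments": {
  "series": [
    [[-0.28,0.107,0.24],[0,0,0],1],
    [[-0.28,0.107,0.48],[0,0,0],1],
    [[-0.28,0.107,0.48],[0,0,0],1],
    [[-0.28,0.107,0.48],[0,0,0],1]
  ]
}}

```text
time_s: 4.35
ee_pos: [0.4726, -0.1306, 0.0898]
tcp_rot: [[-0.042, 0.999, -0.002], [0.999, 0.042, 0.001], [0.001, -0.002, -1.0]]
force: [0.2, 0.3, 0.3]
width: 0.0004
```

```bash
python3 -c "
from h import *
plan(cas(-.116,0,.058))
f=env.grab_frame('wrist');cv2.imwrite('pics/w2.png',f['pixels'])
f=env.grab_frame('scene');cv2.imwrite('pics/s2.png',cv2.resize(f['pixels'][90:270,130:330],None,fx=4,fy=3.3))
f=env.grab_frame('side');cv2.imwrite('pics/d2.png',cv2.resize(f['pixels'][100:250,250:450],None,fx=4,fy=4))
"
```

```text
t 4.35 tcp [ 0.4726 -0.1306  0.0898] case -0.1162 -0.0008 F [0.17 0.27 0.29] w 0.0004
shift [0.005  0.0018 0.2122] turn [-0.0029 -0.0021  0.0017] k 1 part [0.005 0.002 0.212] [-0.003 -0.002  0.002]
```

View pics/d2.png

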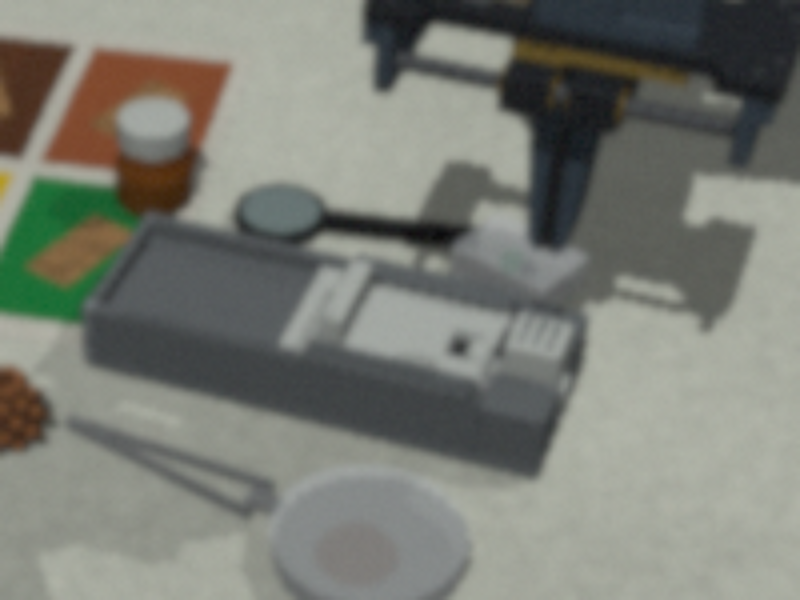

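View pics/w2.png

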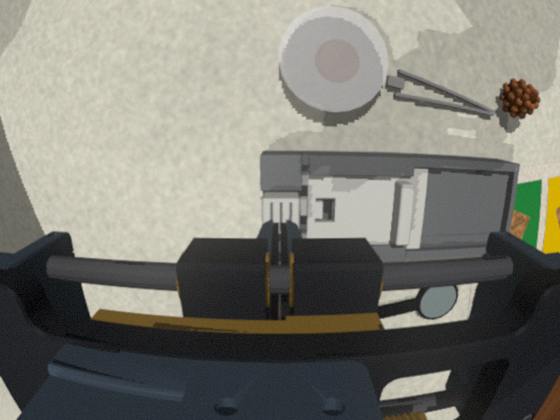

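The tab (column 282) lies straight ahead of the fingers in the wrist view, so I'll go down now.

{"name": "send_rows", "arguments": {
  "series": [
    [[0.005,0,0.12],[0,0,0],1],
    [[0.005,0,0.21],[0,0,0],1],
    [[0.005,0,0.21],[0,0,0],1],
    [[0.005,0,0.23],[0,0,0],1],
    [[0.005,0,0.25],[0,0,0],1],
    [[0.005,0,0.265],[0,0,0],1],
    [[0.005,0,0.265],[0,0,0],1]
  ]
}}

```text
time_s: 5.2
ee_pos: [0.4732, -0.1314, 0.0499]
tcp_rot: [[-0.04, 0.999, 0.0], [0.999, 0.04, 0.0], [0.0, 0.0, -1.0]]
force: [0.7, 0.4, 0.5]
width: 0.0004
```

```bash
python3 -c "
from h import *
plan(cas(-.116,0,.045))
f=env.grab_frame('side');cv2.imwrite('pics/d3.png',cv2.resize(f['pixels'][100:250,250:450],None,fx=4,fy=4))
"
```

```text
t 5.2 tcp [ 0.4732 -0.1314  0.0499] case -0.1157 -0.0017 F [0.69 0.35 0.52] w 0.0004
shift [ 0.0112 -0.0022  0.0327] turn [ 0.0004 -0.0001 -0.0015] k 1 part [ 0.011 -0.002  0.033] [ 0.    -0.    -0.002]
```

View pics/d3.png

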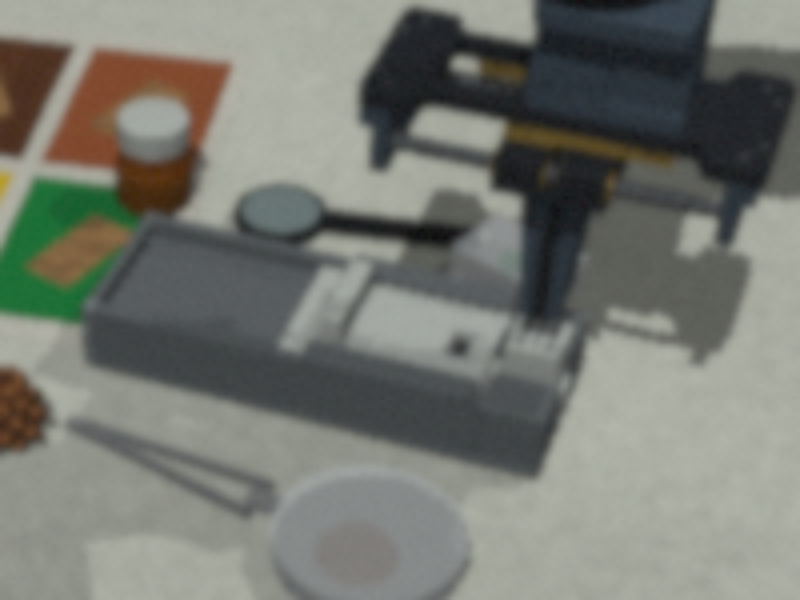

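```bash
python3 -c "
from h import *
plan(cas(-.116,0,.045))
for n,(r0,r1,c0,c1) in dict(side=(130,220,350,420),scene=(120,190,150,240)).items():
  f=env.grab_frame(n)
  im=cv2.resize(f['pixels'][r0:r1,c0:c1],None,fx=6,fy=6,interpolation=2)
  s=env.state()
  for p,col in [(s['ee_pos'],(0,0,255)),(cas(-.116,0,.054),(0,255,0)),(cas(-.102,.014,.054),(255,0,0)),(cas(-.130,-.014,.054),(255,0,0)),(cas(-.102,-.014,.054),(255,0,0)),(cas(-.130,.014,.054),(255,0,0))]:
    q=f['K']@(f['view']@np.append(p,1))[:3];q=q[:2]/q[2];cv2.circle(im,(int((q[0]-c0+.5)*6),int((q[1]-r0+.5)*6)),4,col,-1)
  cv2.imwrite(f'pics/{n}4.png',im)
"
```

```text
t 5.25 tcp [ 0.4732 -0.1315  0.0499] case -0.1156 -0.0017 F [-0.41  0.54 -0.19] w 0.0002
shift [ 0.0114 -0.0025  0.0328] turn [ 0.0004 -0.     -0.0015] k 1 part [ 0.011 -0.002  0.033] [ 0.    -0.    -0.002]
```

View pics/side4.png

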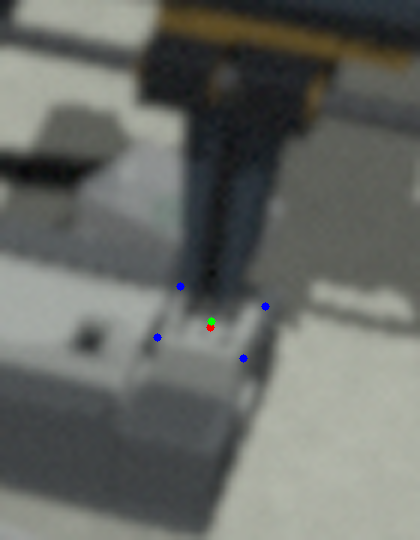

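View pics/scene4.png

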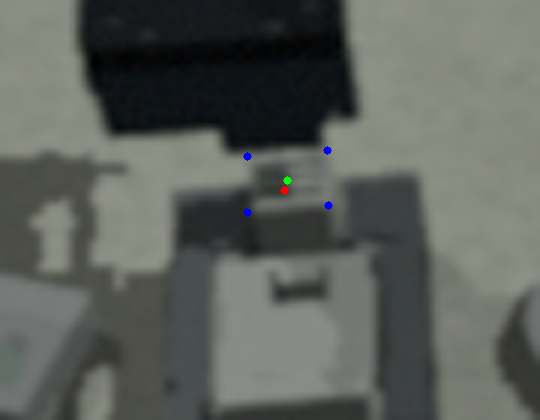

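```bash
python3 -c "
from h import *
f=env.grab_frame('side')
for r in range(170,192):
  print(r,[(*np.round(1000*px2w(f,r,c)).astype(int),int(f['pixels'][r,c].mean())) for c in (380,384,387,390)])
plan(cas(-.116,0,.045))
"
```

```text
170 [(np.int64(482), np.int64(-115), np.int64(93), 77), (np.int64(475), np.int64(-116), np.int64(95), 33), (np.int64(469), np.int64(-115), np.int64(98), 42), (np.int64(464), np.int64(-116), np.int64(99), 48)]
171 [(np.int64(482), np.int64(-115), np.int64(91), 71), (np.int64(475), np.int64(-116), np.int64(92), 31), (np.int64(469), np.int64(-115), np.int64(95), 42), (np.int64(464), np.int64(-116), np.int64(96), 50)]
172 [(np.int64(481), np.int64(-114), np.int64(89), 64), (np.int64(474), np.int64(-116), np.int64(91), 29), (np.int64(469), np.int64(-115), np.int64(93), 41), (np.int64(463), np.int64(-115), np.int64(95), 53)]
173 [(np.int64(482), np.int64(-117), np.int64(85), 62), (np.int64(474), np.int64(-118), np.int64(87), 31), (np.int64(468), np.int64(-116), np.int64(90), 46), (np.int64(463), np.int64(-116), np.int64(91), 54)]
174 [(np.int64(481), np.int64(-116), np.int64(84), 60), (np.int64(474), np.int64(-117), np.int64(85), 20), (np.int64(468), np.int64(-117), np.int64(87), 47), (np.int64(463), np.int64(-117), np.int64(89), 56)]
175 [(np.int64(481), np.int64(-116), np.int64(81), 59),
[... 3043 characters left out ...]
p.int64(52), 136), (np.int64(459), np.int64(-119), np.int64(53), 101)]
190 [(np.int64(477), np.int64(-114), np.int64(47), 120), (np.int64(470), np.int64(-116), np.int64(48), 121), (np.int64(464), np.int64(-116), np.int64(51), 124), (np.int64(460), np.int64(-123), np.int64(47), 94)]
191 [(np.int64(477), np.int64(-115), np.int64(44), 118), (np.int64(470), np.int64(-117), np.int64(45), 117), (np.int64(463), np.int64(-115), np.int64(49), 118), (np.int64(459), np.int64(-123), np.int64(44), 90)]
t 5.4 tcp [ 0.4733 -0.1315  0.0499] case -0.1156 -0.0017 F [-0.6  -0.57 -0.57] w 0.0003
shift [ 0.0116 -0.0028  0.0328] turn [ 0.0005 -0.     -0.0017] k 1 part [ 0.012 -0.003  0.033] [ 0.001 -0.    -0.002]
```

Depth shows the finger ends at z≈0.073, about 23 mm above the reported TCP height, and there is no contact force. I'll keep lowering in small steps and go by force.

{"name": "send_rows", "arguments": {
  "series": [
    [[0.012,0,0.04],[0,0,0],1],
    [[0.012,0,0.08],[0,0,0],1],
    [[0.012,0,0.09],[0,0,0],1],
    [[0.012,0,0.09],[0,0,0],1]
  ]
}}

```text
time_s: 5.8
ee_pos: [0.4727, -0.1295, 0.0357]
tcp_rot: [[-0.04, 0.999, -0.001], [0.999, 0.04, 0.0], [0.0, -0.001, -1.0]]
force: [0.1, -0.3, 0.5]
width: 0.0007
```

```bash
python3 -c "
from h import *
plan(cas(-.116,0,.03))
f=env.grab_frame('side')
cv2.imwrite('pics/side5.png',cv2.resize(f['pixels'][130:220,350:420],None,fx=6,fy=6,interpolation=2))
for r in range(176,190):
  print(r,[tuple(int(v) for v in np.round(1000*px2w(f,r,c))) for c in (384,387)])
"
```

```text
t 5.8 tcp [ 0.4727 -0.1295  0.0357] case -0.1161 0.0003 F [ 0.07 -0.33  0.45] w 0.0007
shift [-0.0018  0.0007  0.038 ] turn [-0.0022 -0.0009 -0.0014] k 1 part [-0.002  0.001  0.038] [-0.002 -0.001 -0.001]
176 [(473, -115, 82), (467, -113, 86)]
177 [(473, -115, 80), (467, -113, 83)]
178 [(473, -115, 78), (467, -113, 81)]
179 [(472, -116, 75), (466, -113, 79)]
180 [(472, -115, 73), (466, -113, 77)]
181 [(472, -114, 71), (466, -115, 73)]
182 [(472, -115, 68), (466, -115, 70)]
183 [(471, -115, 66), (465, -114, 69)]
184 [(471, -114, 64), (465, -113, 67)]
185 [(470, -113, 63), (465, -113, 65)]
186 [(471, -116, 58), (466, -120, 57)]
187 [(471, -117, 55), (465, -119, 55)]
188 [(470, -117, 52), (465, -117, 54)]
189 [(470, -116, 50), (464, -116, 53)]
```

View pics/side5.png

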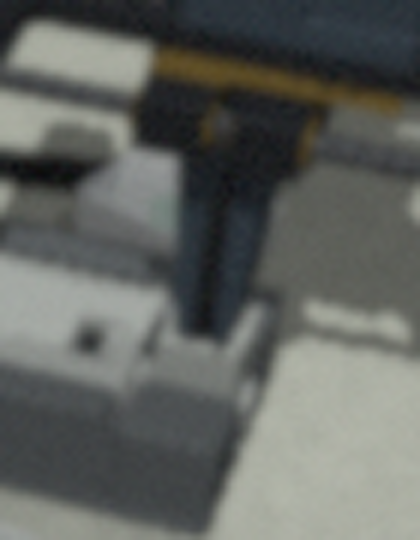

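The fingers are centred over the tab, tips at about (335,205), and now roughly 6 mm above it.

{"name": "send_rows", "arguments": {
  "series": [
    [[0,0,0.02],[0,0,0],1],
    [[0,0,0.035],[0,0,0],1],
    [[0,0,0.045],[0,0,0],1],
    [[0,0,0.045],[0,0,0],1]
  ]
}}

```text
time_s: 6.25
ee_pos: [0.4733, -0.1297, 0.0297]
tcp_rot: [[-0.04, 0.999, 0.0], [0.999, 0.04, -0.0], [-0.0, 0.0, -1.0]]
force: [-0.3, 0.3, 3.0]
width: 0.0006
```

Contact was made at about z 0.030 with 3 N. I'll press 9 mm and hold.

{"name": "send_rows", "arguments": {
  "series": [
    [[0,0,0.02],[0,0,0],1],
    [[0,0,0.04],[0,0,0],1],
    [[0,0,0.055],[0,0,0],1],
    [[0,0,0.055],[0,0,0],1],
    [[0,0,0.055],[0,0,0],1],
    [[0,0,0.055],[0,0,0],1],
    [[0,0,0.055],[0,0,0],1],
    [[0,0,0.055],[0,0,0],1],
    [[0,0,0.055],[0,0,0],1],
    [[0,0,0.055],[0,0,0],1]
  ]
}}

```text
time_s: 7.25
ee_pos: [0.4732, -0.1297, 0.0216]
tcp_rot: [[-0.04, 0.999, 0.0], [0.999, 0.04, -0.0], [-0.0, 0.0, -1.0]]
force: [-1.5, 0.5, 7.0]
width: 0.0007
```

```bash
python3 -c "
from h import *
plan(cas(-.116,0,.03))
f=env.grab_frame('side')
cv2.imwrite('pics/side6.png',cv2.resize(f['pixels'][100:250,250:450],None,fx=4,fy=4,interpolation=2))
"
```

```text
t 7.25 tcp [ 0.4732 -0.1297  0.0216] case -0.1156 0.0 F [-1.53  0.5   6.99] w 0.0007
shift [-0.0003 -0.0025 -0.0557] turn [ 0.0006  0.0002 -0.0015] k 1 part [-0.    -0.002 -0.056] [ 0.001  0.    -0.001]
```

View pics/side6.png

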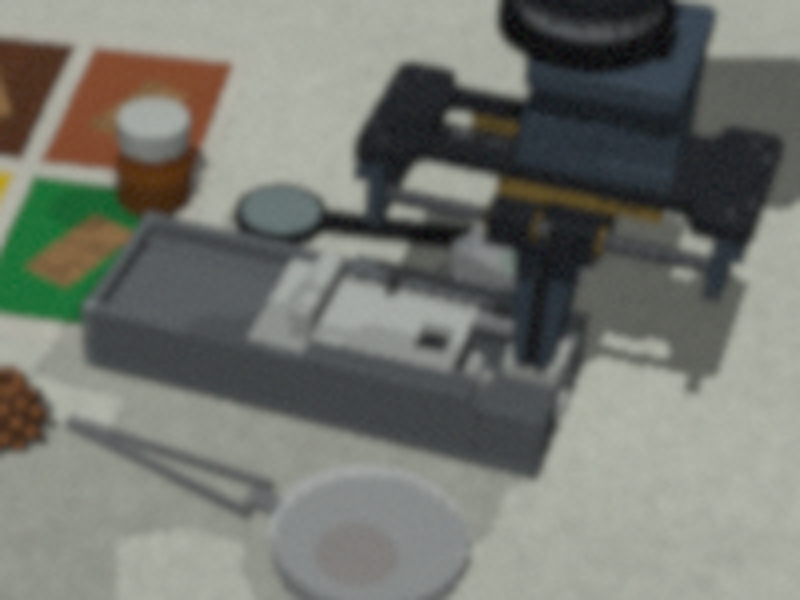

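The lid has sprung: the ridge moved to about (290,315) and there is a gap behind the lid by the tab. I'll release the tab, rise and move behind the ridge.

{"name": "send_rows", "arguments": {
  "series": [
    [[0,0,-0.1],[0,0,0],1],
    [[0,0,-0.3],[0,0,0],1],
    [[0,0.25,-0.3],[0,0,0],1],
    [[0,0.5,-0.3],[0,0,0],1],
    [[0,0.5,-0.3],[0,0,0],1],
    [[0,0.5,-0.3],[0,0,0],1]
  ]
}}

```text
time_s: 7.9
ee_pos: [0.5476, -0.1263, 0.0652]
tcp_rot: [[-0.041, 0.999, -0.002], [0.999, 0.041, 0.001], [0.001, -0.002, -1.0]]
force: [-0.9, -0.4, -1.5]
width: 0.0005
```

```bash
python3 -c "
from h import *
plan(cas(-.040,0,.0175))
f=env.grab_frame('side')
for t,z in [('lid',.03),('ridge',.045)]:
  for m in env.mark_of(f,t)[:2]:
    w=atz(f,*m['position'],z)-O;print(t,round(m['score'],2),m['position'],(w@ex).round(4),(w@ey).round(4))
cv2.imwrite('pics/side7.png',cv2.resize(f['pixels'][100:250,250:450],None,fx=4,fy=4,interpolation=2))
f=env.grab_frame('scene')
cv2.imwrite('pics/scene7.png',cv2.resize(f['pixels'][110:260,130:330],None,fx=4,fy=4,interpolation=2))
"
```

```text
t 7.9 tcp [ 0.5476 -0.1263  0.0652] case -0.0412 0.0004 F [-0.94 -0.42 -1.51] w 0.0005
shift [-0.0026  0.0085  0.3182] turn [-0.004  -0.0012 -0.0004] k 1 part [-0.003  0.008  0.318] [-0.004 -0.001 -0.   ]
lid 0.69 [183.8, 339.7] -0.0283 0.0054
ridge 0.67 [174.8, 332.9] -0.0119 0.0012
ridge 0.53 [181.4, 341.5] -0.0342 0.0147
```

View pics/side7.png

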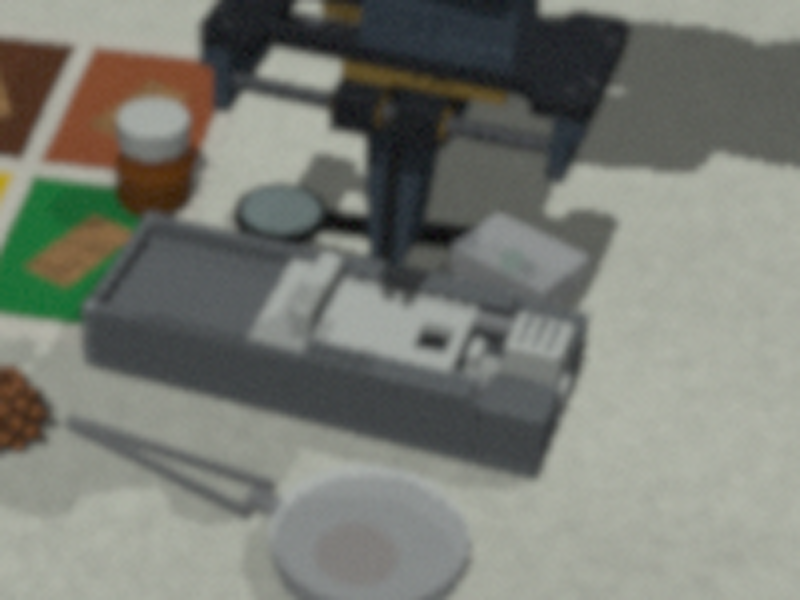

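The tab is back up (540,330) and the lid sits at about case x -28. The ridge stands ahead of the fingers. Lowering now to a tip height of about 42 mm.

{"name": "send_rows", "arguments": {
  "series": [
    [[0,0.008,0.15],[0,0,0],1],
    [[0,0.008,0.27],[0,0,0],1],
    [[0,0.008,0.31],[0,0,0],1],
    [[0,0.008,0.31],[0,0,0],1],
    [[0,0.008,0.31],[0,0,0],1]
  ]
}}

```text
time_s: 8.6
ee_pos: [0.5495, -0.1267, 0.0205]
tcp_rot: [[-0.04, 0.999, 0.001], [0.999, 0.04, -0.0], [-0.0, 0.001, -1.0]]
force: [-0.2, 0.0, -0.2]
width: 0.0004
```

```bash
python3 -c "
from h import *
plan(cas(.045-.008+.02,0,.0185))
f=env.grab_frame('side')
cv2.imwrite('pics/side8.png',cv2.resize(f['pixels'][100:250,250:450],None,fx=4,fy=4,interpolation=2))
"
```

```text
t 8.6 tcp [ 0.5495 -0.1267  0.0205] case -0.0392 -0.0001 F [-0.19  0.   -0.24] w 0.0004
shift [0.0015 0.6415 0.0138] turn [ 0.0019  0.0004 -0.0019] k 1 part [0.002 0.642 0.014] [ 0.002  0.    -0.002]
```

View pics/side8.png

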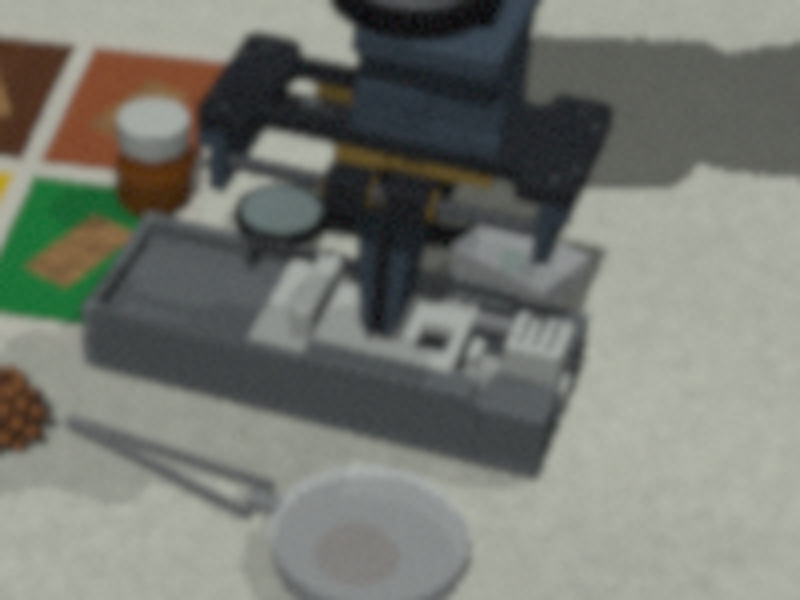

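The fingers stand on the lid side of the ridge (tip at (380,330)) with no contact. I'll push slowly.

{"name": "send_rows", "arguments": {
  "series": [
    [[0,0.04,0.014],[0,0,0],1],
    [[0,0.08,0.014],[0,0,0],1],
    [[0,0.11,0.014],[0,0,0],1],
    [[0,0.14,0.014],[0,0,0],1],
    [[0,0.17,0.014],[0,0,0],1],
    [[0,0.2,0.014],[0,0,0],1],
    [[0,0.23,0.014],[0,0,0],1],
    [[0,0.26,0.014],[0,0,0],1],
    [[0,0.29,0.014],[0,0,0],1],
    [[0,0.32,0.014],[0,0,0],1],
    [[0,0.35,0.014],[0,0,0],1],
    [[0,0.38,0.014],[0,0,0],1],
    [[0,0.38,0.014],[0,0,0],1]
  ]
}}

```text
time_s: 9.95
ee_pos: [0.6074, -0.1243, 0.0177]
tcp_rot: [[-0.04, 0.999, 0.002], [0.999, 0.04, -0.0], [-0.0, 0.002, -1.0]]
force: [-0.2, 0.2, -0.6]
width: 0.0
```

```bash
python3 -c "
from h import *
plan(cas(.045-.008+.02,0,.0185))
f=env.grab_frame('side')
for t,z in [('lid',.03),('ridge',.045)]:
  for m in env.mark_of(f,t)[:2]:
    w=atz(f,*m['position'],z)-O;print(t,round(m['score'],2),m['position'],(w@ex).round(4),(w@ey).round(4))
cv2.imwrite('pics/side9.png',cv2.resize(f['pixels'][100:250,250:450],None,fx=4,fy=4,interpolation=2))
"
```

```text
t 9.95 tcp [ 0.6074 -0.1243  0.0177] case 0.0187 -0.0 F [-0.17  0.19 -0.65] w 0.0
shift [ 0.0005  0.2554 -0.0052] turn [ 0.0031  0.0003 -0.0013] k 1 part [ 0.     0.255 -0.005] [ 0.003  0.    -0.001]
lid 0.95 [179.0, 319.3] 0.0147 0.0059
ridge 0.71 [170.5, 314.8] 0.0264 0.0013
```

View pics/side9.png

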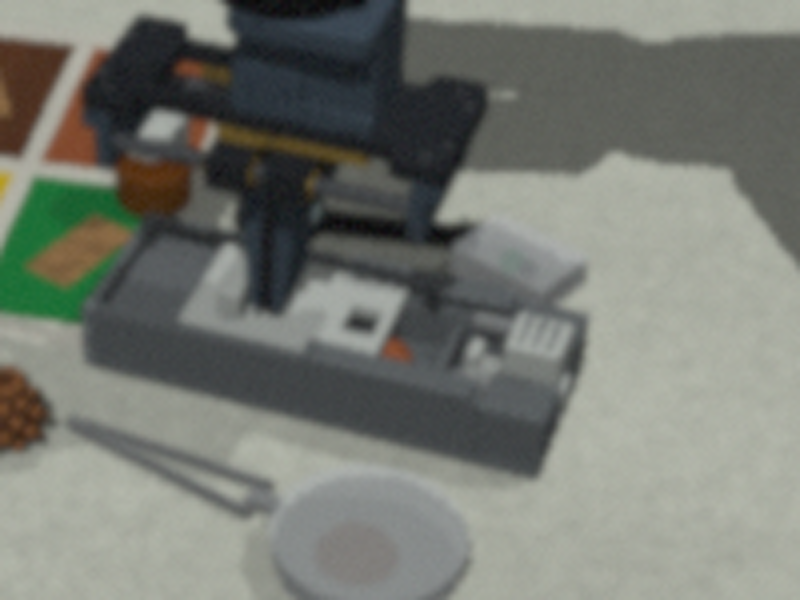

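```bash
python3 -c "
from h import *
f=env.grab_frame('side')
for r in (150,153,155,157,158): print(r,px2w(f,r,355).round(3))
for r in (134,137,139,141): print(r,px2w(f,r,276).round(3))
for t in ['jar']:
  for m in env.mark_of(f,t)[:2]: print(m, atz(f,*m['position'],0))
"
```

```text
150 [ 0.526 -0.09   0.143]
153 [ 0.526 -0.091  0.136]
155 [ 0.525 -0.09   0.132]
157 [ 0.526 -0.092  0.126]
158 [ 0.525 -0.092  0.124]
134 [ 0.68  -0.083  0.14 ]
137 [ 0.681 -0.085  0.132]
139 [ 0.681 -0.085  0.127]
141 [ 0.682 -0.086  0.121]
{'position': [148.6, 285.8], 'score': 0.65} [ 0.72670547 -0.22383233  0.        ]
```

The gripper's legs hang no lower than 0.12 m, well above the 55 mm jar. The lid is at about case x +12 and the shell is starting to show at (350,397). I'll continue the push.

{"name": "send_rows", "arguments": {
  "series": [
    [[0,0.03,0],[0,0,0],1],
    [[0,0.06,0],[0,0,0],1],
    [[0,0.09,0],[0,0,0],1],
    [[0,0.12,0],[0,0,0],1],
    [[0,0.145,0],[0,0,0],1],
    [[0,0.165,0],[0,0,0],1],
    [[0,0.185,0],[0,0,0],1],
    [[0,0.2,0],[0,0,0],1],
    [[0,0.21,0],[0,0,0],1],
    [[0,0.22,0],[0,0,0],1],
    [[0,0.22,0],[0,0,0],1]
  ]
}}

```text
time_s: 11.3
ee_pos: [0.6395, -0.1229, 0.0177]
tcp_rot: [[-0.04, 0.999, 0.0], [0.999, 0.04, 0.0], [0.0, 0.0, -1.0]]
force: [0.7, -0.2, -1.1]
width: 0.0005
```

```bash
python3 -c "
from h import *
plan(cas(.045-.008+.02,0,.0185))
f=env.grab_frame('side')
for t,z in [('lid',.03),('ridge',.045)]:
  for m in env.mark_of(f,t)[:2]:
    w=atz(f,*m['position'],z)-O;print(t,round(m['score'],2),m['position'],(w@ex).round(4),(w@ey).round(4))
cv2.imwrite('pics/side10.png',cv2.resize(f['pixels'][100:250,250:450],None,fx=4,fy=4,interpolation=2))
"
```

```text
t 11.3 tcp [ 0.6395 -0.1229  0.0177] case 0.0508 -0.0 F [ 0.67 -0.21 -1.05] w 0.0005
shift [ 0.      0.0413 -0.0055] turn [ 0.0009 -0.0001 -0.0015] k 1 part [ 0.     0.041 -0.005] [ 0.001 -0.    -0.002]
lid 0.71 [175.8, 305.1] 0.045 0.0067
ridge 0.89 [163.5, 302.0] 0.0587 -0.0109
```

View pics/side10.png

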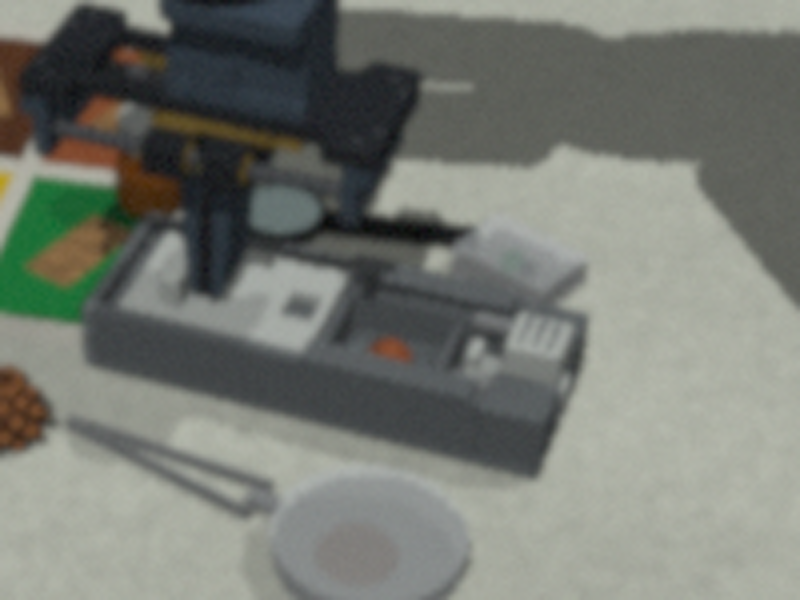

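The lid is at about x +43 and the compartment is open, with the shell at (350,392). A gentle extra nudge of about 4 mm, then back off and up.

{"name": "send_rows", "arguments": {
  "series": [
    [[0,0.01,0],[0,0,0],1],
    [[0,0.02,0],[0,0,0],1],
    [[0,0.025,0],[0,0,0],1],
    [[0,0.025,0],[0,0,0],1]
  ]
}}

```text
time_s: 11.85
ee_pos: [0.643, -0.1228, 0.0177]
tcp_rot: [[-0.04, 0.999, 0.0], [0.999, 0.04, 0.0], [0.0, 0.0, -1.0]]
force: [0.1, 0.5, 0.4]
width: 0.0006
```

{"name": "send_rows", "arguments": {
  "series": [
    [[0,-0.03,0],[0,0,0],1],
    [[0,-0.1,0],[0,0,0],1],
    [[0,-0.1,-0.2],[0,0,0],1],
    [[0,-0.1,-0.5],[0,0,0],1],
    [[0,-0.3,-0.8],[0,0,0],1],
    [[0,-0.6,-1],[0,0,0],1],
    [[0,-1,-1],[0,0,0],1],
    [[0,-1,-1],[0,0,0],1],
    [[0,-1,-1],[0,0,0],1],
    [[0,-1,-1],[0,0,0],1]
  ]
}}

```text
time_s: 12.85
ee_pos: [0.4931, -0.1289, 0.168]
tcp_rot: [[-0.04, 0.999, 0.002], [0.999, 0.04, -0.0], [-0.0, 0.002, -1.0]]
force: [-0.7, -0.4, 0.1]
width: 0.0005
```

```bash
python3 -c "
from h import *
plan(cas(-.1,0,.2))
for n in ['side','scene']:
  f=env.grab_frame(n)
  for t,z in [('lid',.03),('ridge',.045)]:
    for m in env.mark_of(f,t)[:2]:
      w=atz(f,*m['position'],z)-O;print(n,t,round(m['score'],2),m['position'],(w@ex).round(4),(w@ey).round(4))
  R=f['range_z'];K=f['K'];V=np.linalg.inv(f['view']);r,c=np.mgrid[:420,:560]
  P=np.stack([(c-K[0,2])/K[0,0]*R,(r-K[1,2])/K[1,1]*R,R],-1)@V[:3,:3].T+V[:3,3]-O
  X=P@ex;Y=P@ey;Z=P[...,2]
  g=f['pixels'].mean(-1)
  m=(R>0)&(abs(Y)<.03)&(Z>.03)&(Z<.045)&(X>-.09)&(X<.1)&(g>120);print('lid white x range',np.percentile(X[m],[1,5,50,95,99]).round(4))
  A=np.c_[X[m],Y[m],np.ones(m.sum())];print('plane',np.linalg.lstsq(A,Z[m],rcond=None)[0].round(4))
  m=(R>0)&(Z>.048)&(Z<.065)&(abs(Y)<.03)&(X>-.09);print('ridge x',X[m].min(),X[m].max(),X[m].mean())
  m=(R>0)&(Z>.045)&(Z<.065)&(abs(Y)<.01)&(X<-.105)&(X>-.125);print('tab z',np.median(Z[m]))
  cv2.imwrite(f'pics/{n}11.png',cv2.resize(f['pixels'][100:270,120:450] if n=='side' else f['pixels'][110:270,100:300],None,fx=2.4 if n=='side' else 3.6,fy=2.4 if n=='side' else 3.6,interpolation=2))
"
```

```text
t 12.85 tcp [ 0.4931 -0.1289  0.168 ] case -0.0957 -0.0 F [-0.73 -0.42  0.13] w 0.0005
shift [-1.000e-04 -2.850e-02 -2.131e-01] turn [ 0.003   0.0005 -0.0023] k 1 part [-0.    -0.029 -0.213] [ 0.003  0.    -0.002]
side lid 0.93 [176.1, 306.3] 0.0424 0.0068
side ridge 0.88 [164.3, 299.1] 0.0633 -0.0063
side ridge 0.67 [238.4, 342.5] -0.0845 0.1635
lid white x range [-0.0865 -0.0036  0.0367  0.0902  0.0931]
plane [0.0023 0.0019 0.0368]
ridge x 0.06330386667373532 0.07635124145855218 0.06926076029480978
tab z 0.05534004806971837
scene lid 0.64 [215.3, 200.8] 0.0399 0.0023
scene ridge 0.4 [151.2, 193.9] -0.1216 -0.0088
lid white x range [-0.0061 -0.0031  0.0325  0.0897  0.0919]
plane [0.0013 0.0019 0.0368]
ridge x 0.06252833127177615 0.07672744204241136 0.07115994778843268
tab z 0.05499286649916024
```

View pics/side11.png

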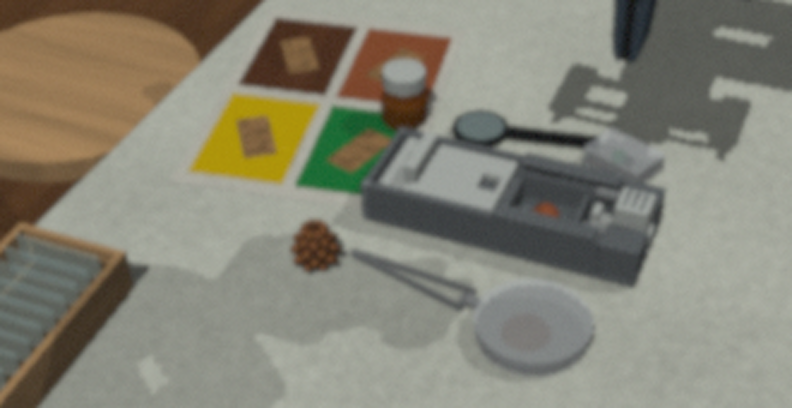

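View pics/scene11.png

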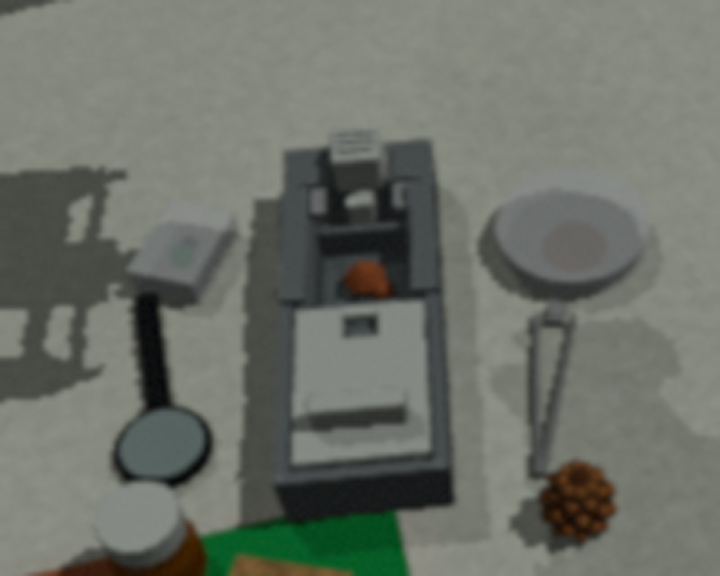

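Both views agree. The lid lies flat at case x about +44 mm, the shell shows in the open compartment, the tab is up, the bystanders look unmoved and the arm is clear.

```bash
python3 -c "
from h import *
s=env.state();print(s['time_s'],s['force'],abs(s['joint_vel']).max());print(env.hand_in())"
```

```text
13.15 [ 0.17299965  0.80346942 -0.34288052] 0.003653484159263194
the job is handed in; nothing more can be done
None
```

The case is open and the job is handed in at 13.2 s of the 42 s allowed. I pressed the snap tab about 8 mm at 7 N with the shut fingers and held it until the lid sprang loose. Then I pushed the lid's ridge along the rails onto the shelf and backed off upwards.

**Last checks:**
- **Lid:** it lies flat, with a tilt of about 0.003 rad. Depth from both cameras puts it at case x +43 to +44 mm, inside the 36–54 mm window and about 6 mm short of the end stop. The networks' own lid estimates were 40 and 42 mm, also inside.
- **Compartment:** fully uncovered, with the shell visible in both camera views.
- **Tab:** up again; its measured top is 55 mm above the bench, against 54 mm when not pressed.
- **Bystanders:** they look unmoved in the pictures; I did not measure their positions again.
- **Arm:** still and clear of everything, with no contact force.

**One disagreement:** the fingertips really end about 24 mm above the height reported for the TCP. I found this from depth before the press and set the pressing and pushing heights by contact force instead. No contact force above 7 N showed in any of the readings.

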